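# Move the stop of a cheese portioner to the green tag and lock it

## Robot

A 7-joint arm with a two-finger parallel gripper is mounted at the origin on the work surface. World frame = base frame: x ahead of the robot, y to its left, z up, the work surface at z = 0. Lengths are in m, angles in degrees, forces in N, time in s.
With the tool pointing down it reaches from about 0.425 to 0.875 m from the base axis. Payload 4.7 kg.
Tool frame: the origin (TCP) lies midway between the tips of the shut fingers; the grasp point (between the pads) lies 19 mm behind it; z points along the fingers, y is the line along which they close (so a half turn about z gives the same grasp; the last joint's range is limited). The gripper opens to 87 mm and grips with 3 to 60 N. Pads are 19 mm wide; open, the fingers measure 117 mm over their backs; the gripper's body (75 mm by 190 mm) begins 51 mm behind the grasp point.
Start: joints at [-63.249, 18.392, -4.016, 83.108, 1.295, 78.541, -3.26], TCP at [0.284, 0.585, 0.223] pointing down, gripper open.
Joint ranges: [-163.93, 163.93], [-17.29, 119.83], [-79.2, 71.16], [3.27, 140.29], [-89.18, 269.18], [5.43, 117.66], [-154.24, 154.24]. Speed limits (degrees/s): [147.25, 147.25, 180, 180, 180, 180, 180].

## Interface

Orientations are given as [roll, pitch, yaw] about the fixed x, y, z axes, in that order (R = Rz(yaw) Ry(pitch) Rx(roll)).
In Python, from cell import env, viewer, boxes_of, masks_of gives the robot as it stands. The module is installed in compiled form; this text tells all that it offers.
- The arm moves only by the tool apply_moves, never from a script. Its argument "moves" is a list of rows, each a list of 7 numbers: the shift along the tool's x, y, z scaled (see below), then the turn, a rotation vector about the tool's x, y, z scaled (see below), then the opening, from 0 (shut) to 1 (fully open). A call has 1 to 20 rows; each row is the pose to reach, as a shift and turn from the pose commanded when the call began, along the tool's axes at that moment; what a row does not reach only later rows make up. The controller multiplies each number of a shift by 0.2 m and each number of a turn by 1.5 rad. A row lasts 1/10 s, in which the tool goes at most 50 mm and 8.59 degrees, less where a joint would pass 70% of its speed; a pose out of reach is approached as far as the arm can. A call with a number of a shift or a turn outside -1 to 1 is refused whole. A call with a gripper value outside its range is refused whole. The fingers move at their own pace and stop on an object; "grip_force" is the grip in N (left out, the last holds). Time passes only in rows, so rows that repeat a pose let the fingers close. It gives the time, the measured TCP pose, the force, the opening and the grip force at its end, in the units of the state.
- env.get_obs(): the state, without advancing time (a new reading comes with each control period).
- viewer.read_camera(name): name is "scene" or "top"; returns the picture (480x640x3 uint8, red, green, blue); there is no depth.
- viewer.get_calibration(name): a dict with "fov_y" (degrees; the focal length in pixels is half the picture's height over the tangent of half this angle, whatever the lens; pixels are square), "cx", "cy" (the principal point, pixels), "k1" (the pictures are not rectified: a ray, as slopes to the right and down, at radius r is drawn at 1 + k1 r^2 times it, then the intrinsics apply), "position" and "orientation" of the camera in the world. Camera axes: x right, y up, looking along -z (the intrinsics and any distortion apply to the point x, -y, -z); pixel columns grow to the right and rows downward; lengths in m; the calibration is good to about 2 mm. A picture is of the moment at which its call begins. get_calibration takes no time and is no camera call.
- env.sign_off(): hands the job in; it is judged then, once.
Trained networks look in the newest picture that a camera, given by its name, has taken for a name from the list of things; names that differ only in an ending like _2 or _b are one class to them, and where a whole thing is asked for, a point or a joint stands for the part that bears it (a point fixed in the world has none). Each returns a list of dicts, best first, with "conf" (0 to 1); they miss things now and then, are a little off and sometimes report something else, mostly with a low value. They report only what shows in the picture. A call takes as long as a camera call.
- boxes_of(camera, target): "location" ([column, row] in pixels, amid what is visible of it).
- masks_of(camera, target): "pixels" (480x640 bool, what is visible of it) and "location" ([column, row] in pixels, amid what is visible of it).
The state is a dict: "time_s": time; "qpos": joint angles; "joint_velocities": joint speeds; "effort": joint torques, N m; "tool_pos": TCP position; "tool_rot": TCP orientation; "force": force on the tool from outside, world axes, zero at the start; "wrist_torque": the same for the moment, N m; "grip_width": finger opening in m; "grasp_force": force on a finger pad.
Only numpy, scipy, OpenCV 4.12 (cv2) and the standard library are available. Lean on these libraries where they do the work, as an engineer would, in place of code of your own. Each camera call takes 0.05 s, during which the arm holds its last target. There are 200 camera calls.

## Task

Set the cheese portioner's sliding stop to the notch with the green tag: nudge the yellow lock switch on the stop's carriage over to the green dot, squeeze the orange lever against its black post and hold it while you slide the carriage until its red pointer faces the green tag, then let go so that the latch drops into that notch. Finally nudge the switch back over to the red dot so the stop is locked, and leave the bottle, jar, bowl and cheese where they are.

Things in the scene. Friction and masses are not known exactly. Their poses are not given: they have to be found in the camera images.
- machine: cheese portioner fixed to the counter, 420 mm long in y: white board on the robot's side (x -220 to -60 mm, 20 mm high), then a notched aluminium rail along y, then a dark tag strip (x 106 to 126 mm, 40 mm high). Origin: on the counter under the rail, at the middle notch. x across the rail, away from the board; y along it; z up. Notches at y = -80, -40, 0, 40, 80 mm
- carriage (a joint): where the carriage stands along machine y (m): -0.08, -0.04, 0, 0.04, 0.08 at the notches, end stops at +-0.083; starts at 0. About 1 N friction unlatched, 1.5 mm play either way in a notch. It is a grey plate, machine x -35 to 91 mm, 66 mm in y, top 56 mm above the counter
- grip (a point): moves with the carriage: midway between the outer faces of black post and squeezed lever, 86 mm above the counter (10 mm below their tops). The fixed post (10 mm in x, 34 in y) has its outer face 18 mm from here towards machine -x (the board); the lever's (8 by 34 mm) is 18 mm from here towards +x when squeezed and upright, about 9 mm more at this height when let go. Axes as the machine's
- lever (a joint): orange release lever (rad): 0 let go, leaning outward by spring; 0.28 squeezed upright. Less than 10 N at grip height squeezes it. Above about 0.25 the latch is clear of the notches; between notches it cannot return, over a notch it snaps back to 0. Blocked while the switch is at the red dot
- lock (a joint): yellow lock switch (m): 0 locked (ridge near the red dot, machine +y end), 0.010 free (10 mm nearer the green dot, machine -y end). A spring detent (about 5 N at the ridge to set it moving) throws it to the nearer end once past mid travel. Starts at 0
- ridge (a point): middle of the top of the yellow switch's ridge, moves with it: 16 mm in machine x, 6 mm in y, about 4.7 mm above the carriage plate, which is flat around it; 52 mm from grip in machine x. Axes as the machine's; it slides along y
- pointer (a point): tip of the red pointer on the carriage's +x edge, 50 mm high; it faces a notch's tag when their machine y agree. From the carriage's other edge an aluminium fence (8 mm thick in y, top 58 mm high) reaches over the board to machine x = -180 mm, moving with it
- tag_green: green tag, 30 by 20 by 6 mm, fixed on the tag strip at one of the notches -80, -40, +40, +80 mm; three white ones stand at the others. Origin: middle of its underside, 40 mm high; its axes are the machine's
- wine: wine bottle, 72 mm wide, 270 mm tall, standing on the counter by one end of the machine; origin under its middle
- honey: honey jar, 68 mm wide, 100 mm tall, by the other end; origin under its middle
- cheese: cheese block, 90 by 60 by 50 mm tall, on the board beyond the cutting wire (-y end); origin under its middle. The wire's bow is a fixed 8 mm bar with a black grip over the board along machine x at y = -115 mm, 26 to 46 mm high
- bowl: white bowl, 100 mm wide, 45 mm tall, beyond the tag strip; origin under its middle

How it is judged (in metres and radians):
On the way, in this order (a step that is already met when the one before it is completed fails the run):
1. the lock switch has been nudged over to the green dot (free) (value of joint lock above 0.0085 m), for 0.1 s.
2. the lever is held squeezed (value of joint lever above 0.2 rad), for 0.1 s.
3. the carriage stands at the green tag, the lever is let go and the latch is in the notch (y of pointer in the frame of tag_green between -0.004 and 0.004 m and value of joint lever below 0.05 rad and value of joint lock above 0.0085 m), for 0.2 s.
At the end, for the whole second after the job is handed in: The carriage's pointer is within 4 mm of the green tag's middle along the rail and at rest, the lever is let go with the latch in the notch (below 0.05 rad), and the lock switch is at the red dot (within 1.5 mm of its end) (y of pointer in the frame of tag_green between -0.004 and 0.004 m and value of joint lever below 0.05 rad and value of joint lock below 0.0015 m and velocity of joint carriage between -0.005 and 0.005 m/s); the robot touches nothing.
It fails at once if the wine bottle is shifted by more than 20 mm (distance of wine from where it was at the start of the episode above 0.02 m).
It fails at once if the honey jar is shifted by more than 20 mm (distance of honey from where it was at the start of the episode above 0.02 m).
It fails at once if the cheese block is shifted by more than 20 mm (distance of cheese from where it was at the start of the episode above 0.02 m).
It fails at once if the bowl is shifted by more than 20 mm (distance of bowl from where it was at the start of the episode above 0.02 m).
It also fails if it takes over 61 s, if anything falls off the work surface, if the arm or the gripper's body presses on something with over 40 N, if the wrist force passes 120 N, or if a joint passes its speed limit or range.

## Working session

There is one attempt and no reset: what is moved stays moved. The work goes in short steps, Python scripts to look and compute and a tool call to move; the robot and the scene stay as the last step left them, time stands still between calls to the robot, and variables do not carry over. Pictures are saved under pics/ and viewed, at most 11 in all, crops included, and the job is handed in when it is done.

Besides the shell and the picture viewer there is one more tool, called after "Call:" as name(argument=value, ...), one argument or row to a line, values as JSON. apply_moves: Moves the arm, as the interface text tells. Shifts and turns lie within -1 to 1; 1 stands for 0.2 m of shift or 1.5 rad of turn. Its arguments: {"type":"object","properties":{"moves":{"type":"array","items":{"type":"array","items":{"type":"number","minimum":-1,"maximum":1}}},"grip_force":{"type":"number"}},"required":["moves"]}

```bash
mkdir -p pics; cat > h.py <<'E'
import numpy as np, cv2
from cell import env, viewer, boxes_of, masks_of
from scipy.spatial.transform import Rotation as R
def cam(n):
    c=viewer.get_calibration(n); f=240/np.tan(np.radians(c['fov_y'])/2); return c,f
def rot(c):
    o=np.array(c['orientation'],float)
    return o if o.shape==(3,3) else R.from_euler('xyz',o,degrees=True).as_matrix()
def ray(n,px):
    c,f=cam(n); d=np.array([(px[0]-c['cx'])/f,(px[1]-c['cy'])/f]); u=d.copy()
    for _ in range(30): u=d/(1+c['k1']*(u@u))
    return np.array(c['position']), rot(c)@np.array([u[0],-u[1],-1])
def atz(n,px,z):
    p,d=ray(n,px); return p+d*(z-p[2])/d[2]
def proj(n,P):
    c,f=cam(n); q=rot(c).T@(np.array(P)-c['position']); u=np.array([q[0],-q[1]])/-q[2]; u=u*(1+c['k1']*(u@u)); return u*f+[c['cx'],c['cy']]
E
python3 - <<'E'
from h import *
for n in ['scene','top']:
    im=viewer.read_camera(n); cv2.imwrite(f'pics/{n}0.png',im[...,::-1]); print(n,viewer.get_calibration(n))
    for t,z in [('machine',.03),('carriage',.056),('grip',.086),('lever',.086),('lock',.06),('ridge',.0607),('pointer',.05),('tag_green',.046),('wine',.1),('honey',.1),('cheese',.07),('bowl',.045)]:
        for b in boxes_of(n,t)[:2]: print(t,np.round(b['conf'],2),np.round(b['location'],1),np.round(atz(n,b['location'],z),3))
print(env.get_obs())
E
```

```text
scene {'fov_y': 51.61285410491183, 'cx': 315.95739585586426, 'cy': 244.2628455255922, 'k1': 0.001423671867006821, 'position': array([1.27933824, 0.13425319, 0.54510656]), 'orientation': array([57.75046628,  1.2180894 , 96.97318824])}
machine 0.56 [362.5 283.1] [0.588 0.12  0.03 ]
carriage 0.67 [329.5 263.4] [0.571 0.061 0.056]
grip 0.7 [332.  269.8] [0.632 0.071 0.086]
lever 0.57 [324.1 257.7] [0.598 0.055 0.086]
lock 0.55 [314.9 278.2] [0.622 0.042 0.06 ]
lock 0.34 [322.2 257.8] [0.56  0.047 0.06 ]
pointer 0.86 [327.8 265.9] [0.57  0.058 0.05 ]
tag_green 0.71 [333.6 321.4] [0.71  0.081 0.046]
wine 0.79 [217.1 196.4] [ 0.419 -0.18   0.1  ]
honey 0.89 [483.  311.8] [0.732 0.288 0.1  ]
honey 0.47 [330.2 263.3] [0.634 0.069 0.1  ]
cheese 0.63 [292.5 215. ] [ 0.429 -0.027  0.07 ]
bowl 0.64 [256.1 320.1] [ 0.717 -0.037  0.045]
top {'fov_y': 51.26196618952101, 'cx': 318.1565066281229, 'cy': 244.997756625217, 'k1': -0.11577533270117789, 'position': array([0.36689104, 0.02520425, 1.00754983]), 'orientation': array([ 12.76196551,   0.37370897, -85.66598299])}
machine 0.85 [296.1 278.2] [0.517
[... 579 characters left out ...]
1.3, 'qpos': array([-63.25054282,  18.39175007,  -4.01351857,  83.10908775,
         1.29488072,  78.54216977,  -3.26150134]), 'joint_velocities': array([ 0.07198529, -0.06592938,  0.02613049, -0.05613038, -0.01474994,
        0.03159186, -0.09894851]), 'effort': array([ 3.77803699e-04, -4.91097486e+01, -4.02958039e-01, -3.12766600e+01,
       -6.36219140e-02,  3.38969997e-02,  2.65928088e-05]), 'tool_pos': array([0.28439757, 0.58448167, 0.22257466]), 'tool_rot': array([1.79997888e+02, 3.58284437e-03, 1.54055398e+02]), 'force': array([ 0.73615887, -0.2368531 ,  0.18095409]), 'wrist_torque': array([-0.05959288,  0.01652061,  0.03585425]), 'grasp_force': 0.0, 'grip_width': 0.08725128928668287}
```

View pics/top0.png

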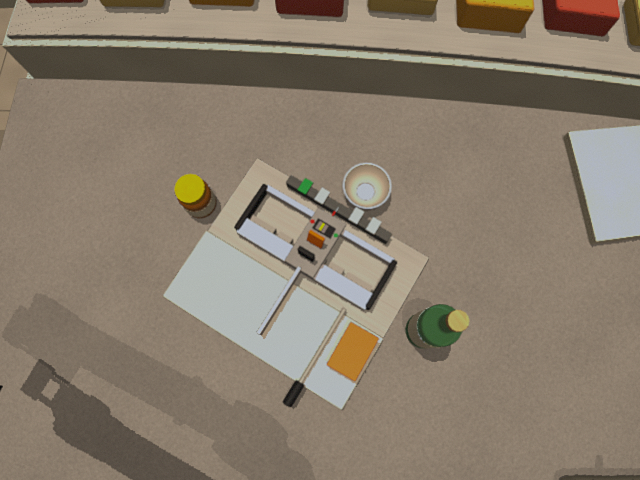

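View pics/scene0.png

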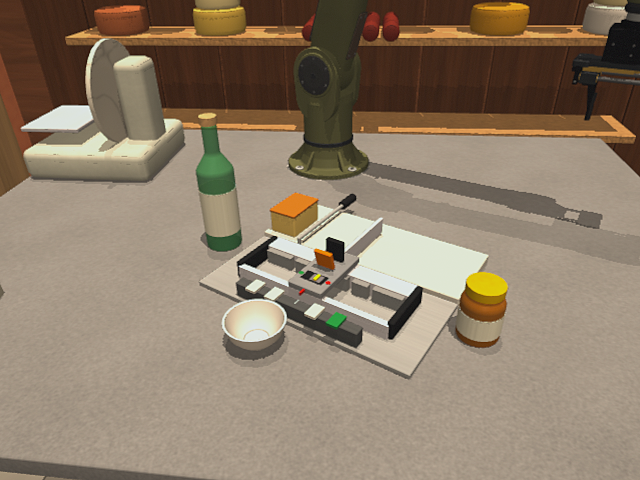

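The top view shows the green tag at (305,187), the end tag on the honey side, which is machine +y and so +80 mm. The switch is at about (323,227), the orange lever at (316,239) and the black post at (306,254). Next I'll enlarge these areas to fit the machine pose.

```bash
python3 - <<'E'
from h import *
a=cv2.imread('pics/top0.png')[165:285,240:400]; cv2.imwrite('pics/topc.png',cv2.resize(a,None,fx=5,fy=5,interpolation=cv2.INTER_CUBIC))
a=cv2.imread('pics/scene0.png')[220:340,230:390]; cv2.imwrite('pics/scenec.png',cv2.resize(a,None,fx=5,fy=5,interpolation=cv2.INTER_CUBIC))
# colour blobs
for n in ['top','scene']:
    im=cv2.imread(f'pics/{n}0.png'); h=cv2.cvtColor(im,cv2.COLOR_BGR2HSV)
    for nm,lo,hi in [('green',(50,120,60),(75,255,255)),('yellow',(24,150,120),(33,255,255)),('orange',(8,150,120),(18,255,255)),('red',(0,180,100),(5,255,255)),('white',(0,0,150),(180,60,255))]:
        m=cv2.inRange(h,lo,hi); m[:165]=0; m[345:]=0
        k,_,s,c=cv2.connectedComponentsWithStats(m)
        print(n,nm,[(int(s[i,4]),np.round(c[i],1).tolist()) for i in range(1,k) if 4<s[i,4]<600])
E
```

```text
top green [(135, [304.7, 186.1]), (10, [335.2, 235.0])]
top yellow [(23, [321.4, 226.2])]
top orange [(133, [315.0, 237.2]), (540, [357.1, 336.5])]
top red [(8, [333.8, 212.6]), (9, [312.0, 221.0])]
top white [(296, [367.7, 187.1]), (5, [300.6, 178.2]), (137, [321.9, 194.9]), (134, [355.9, 215.1]), (139, [373.4, 225.0]), (8, [402.8, 219.6]), (6, [406.2, 223.5]), (6, [568.0, 232.2]), (6, [438.7, 243.2]), (7, [433.0, 251.4])]
scene green [(5, [225.0, 237.0]), (11, [301.0, 272.0]), (201, [335.6, 320.4])]
scene yellow [(25, [316.5, 276.6])]
scene orange [(178, [325.7, 258.0]), (425, [485.2, 306.8])]
scene red [(10, [327.5, 282.2]), (18, [301.6, 291.1])]
scene white [(19, [299.4, 167.3]), (19, [351.8, 168.7]), (21, [340.5, 180.2]), (15, [366.6, 184.5]), (6, [374.5, 192.0]), (5, [210.0, 195.0]), (10, [365.6, 195.3]), (16, [372.1, 198.2]), (6, [462.5, 211.5]), (93, [571.4, 214.8]), (5, [457.8, 212.6]), (6, [485.5, 215.5]), (8, [451.9, 217.0]), (18, [534.8, 226.2]), (7, [488.1, 226.4]), (12, [544.2, 229.3]), (7, [538.3, 233.9]), (17, [596.8, 234.7]), (6, [604.2, 233.2]), (27, [559.6, 237.9]), (7, [606.7, 236.3]), (11, [586.5, 238.7]), (8, [593.4, 238.9]), (8, [573.2, 240.4]), (7, [569.1, 245.4]), (7, [312.6, 276.9]), (14, [319.8, 279.1]), (139, [255.1, 285.0]), (8, [296.0, 301.5]), (167, [314.2, 309.8]), (19, [455.0, 312.7]), (263, [446.3, 338.5]), (28, [318.2, 333.3]), (24, [339.2, 342.6])]
```

View pics/topc.png

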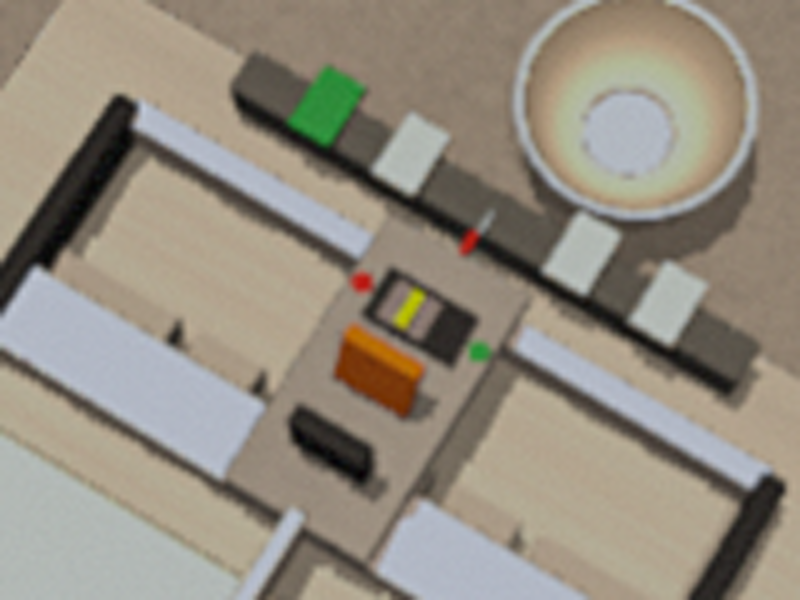

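View pics/scenec.png

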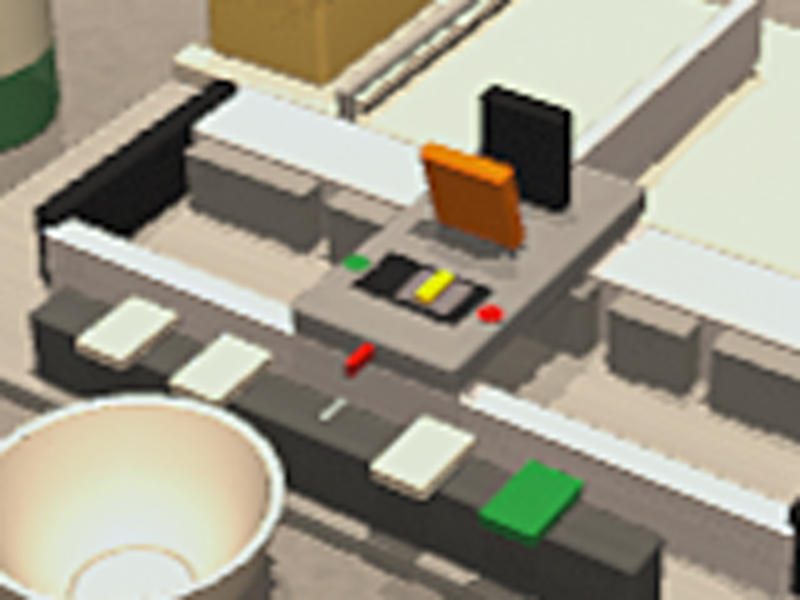

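```bash
cat >> h.py <<'E'
from scipy.optimize import least_squares
def W(p,m):
    c,s=np.cos(p[2]),np.sin(p[2]); return np.array([p[0]+c*m[0]-s*m[1],p[1]+s*m[0]+c*m[1],m[2]])
def tri(a,b):
    (p,d),(q,e)=ray('top',a),ray('scene',b)
    t=np.linalg.lstsq(np.c_[d,-e],q-p,rcond=None)[0]; x,y=p+d*t[0],q+e*t[1]; return (x+y)/2,np.linalg.norm(x-y)
def M(p,w):
    c,s=np.cos(p[2]),np.sin(p[2]); d=np.array(w)-[p[0],p[1],0]; return np.array([c*d[0]+s*d[1],-s*d[0]+c*d[1],d[2]])
E
python3 - <<'E'
from h import *
tags={'top':{80:(304.9,186.3),40:(321.9,194.9),-40:(355.9,215.1),-80:(373.4,225.0)},'scene':{80:(335.8,320),40:(314.2,310.5),-80:(255.1,285.5),-40:(274,293)}}
# one common image shift per camera is left to calibration; fit
def res(p,cams): return np.concatenate([proj(n,W(p,(.116,y/1000,.045)))-tags[n][y] for n in cams for y in tags[n]])
for cs in (['top'],['scene'],['top','scene']):
    s=least_squares(res,[.58,.06,-.5],args=(cs,)); print(cs,np.round(s.x,4),np.degrees(s.x[2]),np.round(s.fun,1).tolist())
p=s.x; np.save('p.npy',p)
tc=lambda u,v:(239.6+u/5,164.6+v/5)
sc=lambda u,v:(229.6+u/5,219.6+v/5)
for nm,a,b in [('ridge',tc(410,309),sc(436,288)),('ridgeblob',(321.4,226.2),(316.5,276.6)),('green dot',(335.2,235),(301,272)),('red dot',(312,221),(327.5,282.2)),('pointer',(333.8,212.6),(301.6,291.1)),
  ('leverTop -y',tc(422,374),sc(424,147)),('leverTop +y',tc(350,330),sc(512,180)),('postTop',tc(335,435),sc(528,98)),('bowl',(367,187),(255,320))]:
    w,e=tri(a,b); print(nm,np.round(w,4),'m',np.round(M(p,w)*1000,1),'err',round(e*1000,1))
print('one-view ridge', [np.round(1e3*M(p,atz(n,x,.0607)),1) for n,x in (('top',(321.4,226.2)),('scene',(316.5,276.6)))])
print('pred ptr', proj('top',W(p,(.098,0,.05))),proj('scene',W(p,(.098,0,.05))))
for nm,z,px in [('wine',.1,None)]: pass
for c in range(4): pass
E
```

```text
['top'] [ 0.5651  0.0648 -0.466 ] -26.701498557517105 [-0.0, -0.5, -0.1, 0.6, 0.1, -0.1, 0.0, -0.0]
['scene'] [ 0.5648  0.0661 -0.4795] -27.472621695254418 [-0.0, -0.2, -0.1, 0.0, 0.2, -0.2, -0.1, 0.3]
['top', 'scene'] [ 0.565   0.0655 -0.4728] -27.091565189068753 [0.1, -0.5, -0.1, 0.6, 0.1, 0.2, -0.1, 0.4, 0.2, -0.1, 0.0, 0.2, -0.1, 0.2, -0.2, 0.7]
ridge [0.6182 0.044  0.0596] m [57.1  5.1 59.6] err 0.7
ridgeblob [0.6183 0.044  0.0609] m [57.2  5.1 60.9] err 0.1
green dot [0.6034 0.0158 0.0578] m [ 56.8 -26.8  57.8] err 0.3
red dot [0.6283 0.0633 0.0581] m [57.3 26.8 58.1] err 0.1
pointer [0.6499 0.0225 0.0534] m [95.1  0.4 53.4] err 1.6
leverTop -y [0.5845 0.0368 0.0932] m [ 30.4 -16.7  93.2] err 0.3
leverTop +y [0.5998 0.0666 0.0917] m [30.4 16.8 91.7] err 3.0
postTop [0.5577 0.0684 0.0977] m [-7.9 -0.8 97.7] err 2.5
bowl [ 0.7127 -0.0412  0.0412] m [180.1 -27.8  41.2] err 1.8
one-view ridge [array([57.2,  5.2, 60.7]), array([57. ,  4.9, 60.7])]
pred ptr [334.26558353 212.018173  ] [299.96501096 293.62051951]
```

```bash
cat >> h.py <<'E'
def plan(m,z=None,yaw=None,parts=1):
    p=np.load('p.npy'); o=env.get_obs(); Rt=R.from_euler('xyz',o['tool_rot'],degrees=True)
    t=W(p,np.array(m)/1000); yaw=np.degrees(p[2])+90
    d=Rt.inv().apply(t-o['tool_pos']); rv=(Rt.inv()*R.from_euler('xyz',[180,0,yaw],degrees=True)).as_rotvec()
    print('target',np.round(t,4),'shift',np.round(d/.2,4),'turn',np.round(rv/1.5,4),'now m',np.round(1e3*M(p,o['tool_pos']),1),'t',o['time_s'])
E
python3 -c "
from h import *
plan((57,23.5,150))"
```

```text
target [0.6265 0.0605 0.15  ] shift [-2.6842 -1.6076  0.363 ] turn [1.0000e-04 0.0000e+00 1.0605e+00] now m [-486.2  334.2  222.6] t 1.3
```

Call:
apply_moves(
  moves=[
    [-0.95, -0.57, 0, 0, 0, 0.5, 0],
    [-0.95, -0.57, 0, 0, 0, 0.5, 0],
    [-0.95, -0.57, 0, 0, 0, 0.5, 0],
    [-0.95, -0.57, 0, 0, 0, 0.5, 0],
    [-0.95, -0.57, 0, 0, 0, 0.5, 0],
    [-0.95, -0.57, 0, 0, 0, 0.5, 0],
    [-0.95, -0.57, 0, 0, 0, 0.5, 0],
  ],
)

```text
time_s: 2.0
tool_pos: [0.4051, 0.3993, 0.2228]
tool_rot: [180.0, -0.1, 111.2]
force: [-0.7, 1.5, 0.2]
grip_width: 0.0392
grasp_force: 0.0
```

```bash
python3 -c "
from h import *
plan((57,23.5,150))"
```

```text
target [0.6265 0.0605 0.15  ] shift [-1.9799  0.4203  0.3619] turn [-2.000e-04 -8.000e-04  5.616e-01] now m [-294.4  224.3  222.8] t 2.0
```

Call:
apply_moves(
  moves=[
    [-1, 0.21, 0, 0, 0, 0.561, 0],
    [-1, 0.21, 0, 0, 0, 0.561, 0],
    [-1, 0.21, 0, 0, 0, 0.561, 0],
    [-1, 0.21, 0, 0, 0, 0.561, 0],
    [-1, 0.21, 0, 0, 0, 0.561, 0],
    [-1, 0.21, 0, 0, 0, 0.561, 0],
    [-1, 0.21, 0, 0, 0, 0.561, 0],
    [-1, 0.21, 0, 0, 0, 0.561, 0],
  ],
)

```text
time_s: 2.8
tool_pos: [0.5158, 0.2295, 0.2224]
tool_rot: [-180.0, -0.0, 63.2]
force: [-0.1, 0.1, 0.2]
grip_width: 0.0007
grasp_force: 0.0
```

```bash
python3 -c "
from h import *
plan((57,24,120))"
```

```text
target [0.6267 0.0609 0.12  ] shift [-0.5029  0.8749  0.5116] turn [-0.0003 -0.0001  0.0039] now m [-118.5  123.5  222.4] t 2.8
```

Call:
apply_moves(
  moves=[
    [-0.503, 0.875, 0.3, 0, 0, 0.004, 0],
    [-0.503, 0.875, 0.3, 0, 0, 0.004, 0],
    [-0.503, 0.875, 0.3, 0, 0, 0.004, 0],
    [-0.503, 0.875, 0.4, 0, 0, 0.004, 0],
    [-0.503, 0.875, 0.511, 0, 0, 0.004, 0],
    [-0.503, 0.875, 0.511, 0, 0, 0.004, 0],
    [-0.503, 0.875, 0.511, 0, 0, 0.004, 0],
  ],
)

```text
time_s: 3.5
tool_pos: [0.6258, 0.0598, 0.1199]
tool_rot: [-179.9, 0.0, 62.7]
force: [1.2, 0.2, 0.2]
grip_width: 0.0002
grasp_force: 0.0
```

```bash
python3 - <<'E'
from h import *
plan((57,24,58))
im=viewer.read_camera('scene'); cv2.imwrite('pics/s1.png',cv2.resize(im[180:330,220:420,::-1],None,fx=4,fy=4,interpolation=cv2.INTER_CUBIC))
E
```

```text
target [0.6267 0.0609 0.058 ] shift [0.007  0.0022 0.3094] turn [-0.0013  0.0002 -0.0024] now m [ 56.7  22.6 119.9] t 3.5
```

View pics/s1.png

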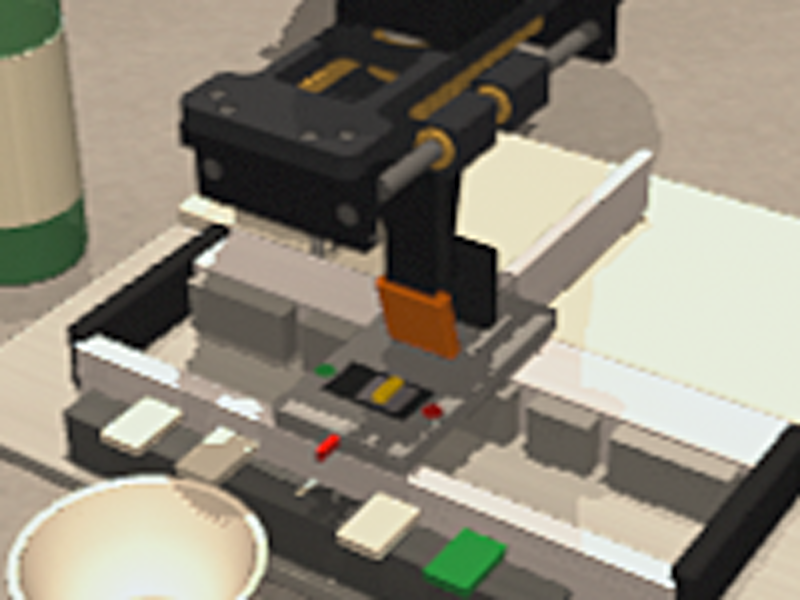

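```bash
python3 - <<'E'
from h import *
o=env.get_obs(); p=np.load('p.npy'); m=M(p,o['tool_pos'])
f=lambda w:((proj('scene',w)-[220,180])*4).round()
print(f(o['tool_pos']))
for dx in(-.015,.015):
  for dy in(-.0095,.0095): print(dx,dy,f(W(p,m+[dx,dy,0])))
E
python3 - <<'E'
import sys; sys.path.insert(0,'.')
from h import *
im=viewer.read_camera('top'); cv2.imwrite('pics/t1.png',cv2.resize(im[150:290,220:400,::-1],None,fx=4,fy=4,interpolation=cv2.INTER_CUBIC))
o=env.get_obs(); print((proj('top',o['tool_pos'])-[220,150])*4)
E
```

```text
[423. 277.]
-0.015 -0.0095 [423. 253.]
-0.015 0.0095 [463. 266.]
0.015 -0.0095 [381. 287.]
0.015 0.0095 [422. 302.]
[370.45343164 250.10424167]
```

View pics/t1.png

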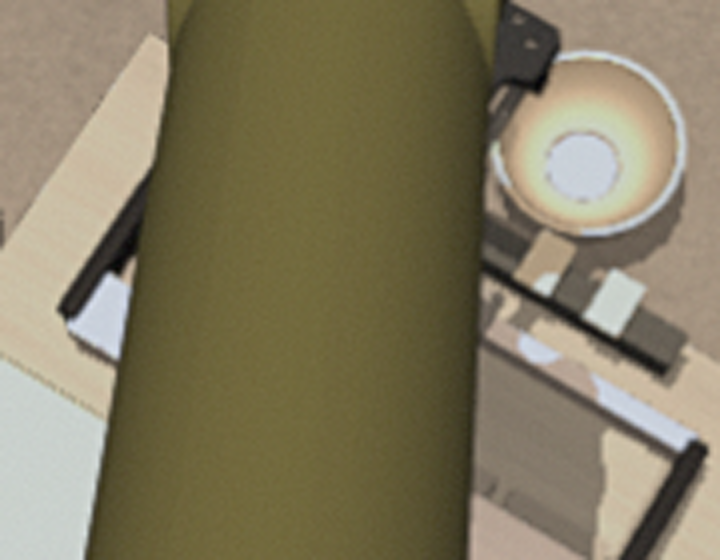

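The scene view shows the fingertip ending at about (420,285) in the crop, against a projected TCP of (423,277), so the calibration agrees. The arm hides the carriage in the top view. Now I'll go down next to the ridge.

Call:
apply_moves(
  moves=[
    [0.007, 0, 0.15, 0, 0, 0, 0],
    [0.007, 0, 0.25, 0, 0, 0, 0],
    [0.007, 0, 0.28, 0, 0, 0, 0],
    [0.007, 0, 0.295, 0, 0, 0, 0],
    [0.007, 0, 0.307, 0, 0, 0, 0],
    [0.007, 0, 0.307, 0, 0, 0, 0],
  ],
)

```text
time_s: 4.2
tool_pos: [0.6278, 0.0597, 0.0602]
tool_rot: [179.9, -0.1, 62.6]
force: [-0.1, -0.2, 0.3]
grip_width: 0.0003
grasp_force: 0.0
```

```bash
python3 - <<'E'
from h import *
plan((57,8,58.5)); print(env.get_obs()['force'])
im=viewer.read_camera('scene'); cv2.imwrite('pics/s2.png',cv2.resize(im[210:330,240:400,::-1],None,fx=5,fy=5,interpolation=cv2.INTER_CUBIC))
E
```

```text
target [0.6194 0.0467 0.0585] shift [-0.0771 -0.0071  0.0082] turn [ 0.0009 -0.0009 -0.004 ] now m [58.5 23.4 60.2] t 4.2
[-0.09294551 -0.21399549  0.29874266]
```

View pics/s2.png

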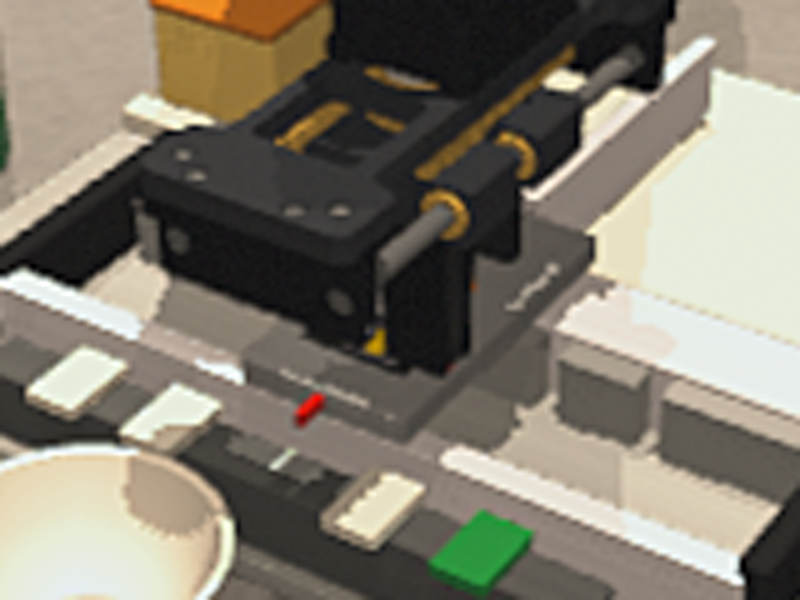

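The fingertip stands just on the +y side of the yellow ridge, which shows at (375,340). I'll lower it 2 mm and push.

Call:
apply_moves(
  moves=[
    [0, -0.007, 0.009, 0, 0, 0, 0],
    [0, -0.007, 0.009, 0, 0, 0, 0],
    [-0.02, -0.007, 0.009, 0, 0, 0, 0],
    [-0.04, -0.007, 0.009, 0, 0, 0, 0],
    [-0.055, -0.007, 0.009, 0, 0, 0, 0],
    [-0.07, -0.007, 0.009, 0, 0, 0, 0],
    [-0.08, -0.007, 0.009, 0, 0, 0, 0],
    [-0.08, -0.007, 0.009, 0, 0, 0, 0],
    [-0.08, -0.007, 0.009, 0, 0, 0, 0],
  ],
)

```text
time_s: 5.15
tool_pos: [0.6185, 0.0458, 0.0572]
tool_rot: [180.0, -0.0, 62.5]
force: [1.4, 1.8, -0.5]
grip_width: 0.0007
grasp_force: 1.0
```

```bash
python3 - <<'E'
from h import *
plan((57,30,110)); o=env.get_obs(); print(o['force'])
im=viewer.read_camera('scene'); h=cv2.cvtColor(im,cv2.COLOR_RGB2HSV); m=cv2.inRange(h,(22,150,80),(34,255,255)); m[:250]=0;m[300:]=0;m[:,:280]=0;m[:,345:]=0
ys,xs=np.nonzero(m); print(len(xs), xs.mean() if len(xs) else 0, ys.mean() if len(ys) else 0)
p=np.load('p.npy'); print(proj('scene',W(p,(.057,-.005,.0607))),proj('scene',W(p,(.057,.005,.0607))))
E
```

```text
target [0.6294 0.0663 0.11  ] shift [ 0.1162  0.0012 -0.2638] turn [ 0.0001 -0.0001 -0.0044] now m [56.6  6.8 57.2] t 5.15
[ 1.4384567   1.82663759 -0.51774109]
7 308.2857142857143 276.0
[311.59897983 274.72836121] [316.56853617 276.62006746]
```

Call:
apply_moves(
  moves=[
    [0.012, 0, 0, 0, 0, 0, 0],
    [0.02, 0, -0.05, 0, 0, 0, 0],
    [0.02, 0, -0.25, 0, 0, 0, 0],
    [0.02, 0, -0.35, 0, 0, -0.004, 0],
    [0.02, 0, -0.4, 0, 0, -0.004, 0.5],
    [0.02, 0, -0.4, 0, 0, -0.004, 1],
    [0.02, 0, -0.4, 0, 0, -0.004, 1],
  ],
)

```text
time_s: 5.9
tool_pos: [0.6196, 0.0491, 0.1363]
tool_rot: [-179.9, 0.1, 62.9]
force: [-0.9, -0.9, -0.9]
grip_width: 0.0171
grasp_force: 0.0
```

```bash
python3 - <<'E'
from h import *
plan((5,0,137)); plan((5,0,67)); o=env.get_obs(); print(o['force'],o['grip_width'])
im=viewer.read_camera('scene'); cv2.imwrite('pics/s3.png',cv2.resize(im[210:330,240:400,::-1],None,fx=5,fy=5,interpolation=cv2.INTER_CUBIC))
E
```

```text
target [0.5695 0.0632 0.137 ] shift [-0.0515 -0.2551 -0.0032] turn [-0.0008  0.0006 -0.0005] now m [ 56.   10.3 136.3] t 5.9
target [0.5695 0.0632 0.067 ] shift [-0.0511 -0.2547  0.3468] turn [-0.0008  0.0006 -0.0005] now m [ 56.   10.3 136.3] t 5.9
[-0.86598731 -0.9048439  -0.86240445] 0.01708562508313361
```

View pics/s3.png

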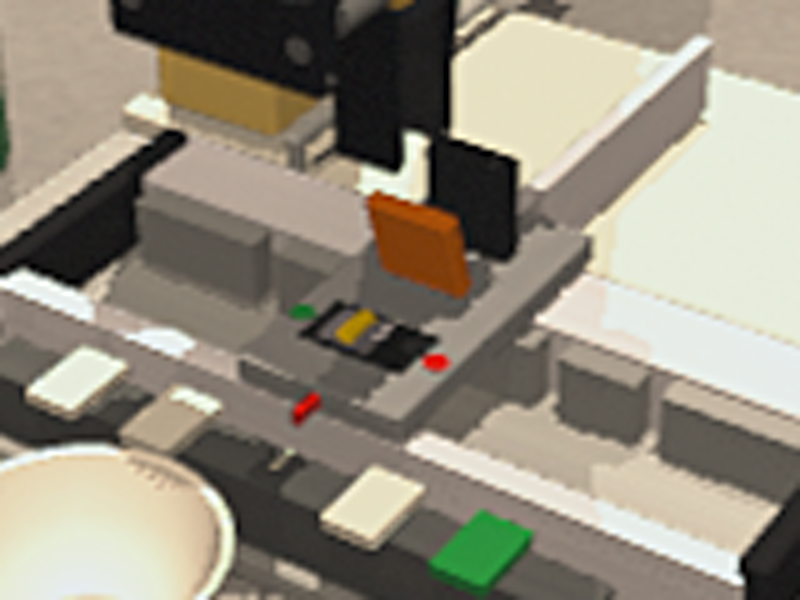

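The yellow ridge is now at the green dot, at (355,325) in the crop. Next I'll go over the grip point, open, and descend.

Call:
apply_moves(
  moves=[
    [-0.051, -0.255, 0, 0, 0, 0, 1],
    [-0.051, -0.255, 0, 0, 0, 0, 1],
    [-0.051, -0.255, 0, 0, 0, 0, 1],
    [-0.051, -0.255, 0, 0, 0, 0, 1],
    [-0.051, -0.255, 0, 0, 0, 0, 1],
    [-0.051, -0.255, 0, 0, 0, 0, 1],
  ],
)

```text
time_s: 6.55
tool_pos: [0.5711, 0.063, 0.1374]
tool_rot: [179.9, -0.0, 62.8]
force: [0.5, 0.8, -0.3]
grip_width: 0.0687
grasp_force: 0.0
```

```bash
python3 - <<'E'
from h import *
plan((5,0,67)); print(env.get_obs()['grip_width'])
E
```

```text
target [0.5695 0.0632 0.067 ] shift [-0.0028 -0.0081  0.3519] turn [ 0.0006 -0.     -0.0009] now m [  6.6   0.6 137.4] t 6.55
0.06874435620411572
```

Call:
apply_moves(
  moves=[
    [0, -0.004, 0, 0, 0, 0, 1],
    [0, -0.004, 0.1, 0, 0, 0, 1],
    [0, -0.004, 0.2, 0, 0, 0, 1],
    [0, -0.004, 0.3, 0, 0, 0, 1],
    [0, -0.004, 0.352, 0, 0, 0, 1],
    [0, -0.004, 0.352, 0, 0, 0, 1],
    [0, -0.004, 0.352, 0, 0, 0, 1],
  ],
  grip_force=25,
)

```text
time_s: 7.25
tool_pos: [0.5701, 0.0638, 0.0674]
tool_rot: [180.0, -0.0, 62.9]
force: [0.3, -0.1, 0.1]
grip_width: 0.087
grasp_force: 0.0
```

Call:
apply_moves(
  moves=[
    [0, 0, 0, 0, 0, 0, 0.5],
    [0, 0, 0, 0, 0, 0, 0.2],
    [0, 0, 0, 0, 0, 0, 0.2],
    [0, 0, 0, 0, 0, 0, 0.2],
    [0, 0, 0, 0, 0, 0, 0.2],
    [0, 0, 0, 0, 0, 0, 0.2],
    [0, 0, 0, 0, 0, 0, 0.2],
    [0, 0, 0, 0, 0, 0, 0.2],
    [0, 0, 0, 0, 0, 0, 0.2],
    [0, 0, 0, 0, 0, 0, 0.2],
  ],
  grip_force=25,
)

```text
time_s: 8.25
tool_pos: [0.5692, 0.0647, 0.0679]
tool_rot: [-179.9, -0.1, 62.9]
force: [-2.4, 1.5, 8.2]
grip_width: 0.0356
grasp_force: 25.0
```

```bash
python3 - <<'E'
from h import *
plan((5,80,67)); o=env.get_obs(); print(o['grip_width'],o['force'],o['grasp_force'])
im=viewer.read_camera('scene'); cv2.imwrite('pics/s4.png',cv2.resize(im[210:330,240:400,::-1],None,fx=5,fy=5,interpolation=cv2.INTER_CUBIC))
E
```

```text
target [0.6059 0.1345 0.067 ] shift [0.3944 0.0045 0.0047] turn [-0.0009 -0.0006 -0.0001] now m [ 4.1  1.1 67.9] t 8.25
0.03560073613787511 [-2.44522638  1.49653852  8.15022955] 24.999225846841
```

The width is 35.6 mm, so the lever is squeezed. Now I'll slide 80 mm towards +y.

Call:
apply_moves(
  moves=[
    [0.02, 0, 0, 0, 0, 0, 0.2],
    [0.06, 0, 0, 0, 0, 0, 0.2],
    [0.1, 0, 0, 0, 0, 0, 0.2],
    [0.15, 0, 0, 0, 0, 0, 0.2],
    [0.2, 0, 0, 0, 0, 0, 0.2],
    [0.25, 0, 0, 0, 0, 0, 0.2],
    [0.3, 0, 0, 0, 0, 0, 0.2],
    [0.34, 0, 0, 0, 0, 0, 0.2],
    [0.37, 0, 0, 0, 0, 0, 0.2],
    [0.39, 0, 0, 0, 0, 0, 0.2],
    [0.4, 0, 0, 0, 0, 0, 0.2],
    [0.4, 0, 0, 0, 0, 0, 0.2],
    [0.4, 0, 0, 0, 0, 0, 0.2],
  ],
)

```text
time_s: 9.6
tool_pos: [0.6059, 0.1366, 0.0679]
tool_rot: [-179.9, -0.1, 62.9]
force: [-0.8, 1.6, 7.6]
grip_width: 0.0353
grasp_force: 25.0
```

```bash
python3 - <<'E'
from h import *
plan((5,80,67)); o=env.get_obs(); print(o['grip_width'],o['force'],o['grasp_force'])
im=viewer.read_camera('scene'); cv2.imwrite('pics/s5.png',cv2.resize(im[240:360,260:420,::-1],None,fx=5,fy=5,interpolation=cv2.INTER_CUBIC))
h=cv2.cvtColor(im,cv2.COLOR_RGB2HSV); m=cv2.inRange(h,(0,180,90),(5,255,255)); m[:165]=0
k,_,s,c=cv2.connectedComponentsWithStats(m); p=np.load('p.npy')
for i in range(1,k):
    if s[i,4]>5: print(s[i,4],c[i],1e3*M(p,atz('scene',c[i],.0534)))
E
```

```text
target [0.6059 0.1345 0.067 ] shift [-0.0094  0.005   0.0046] turn [-0.0007 -0.0012  0.0002] now m [ 4.  81.9 67.9] t 9.6
0.03527466174019579 [-0.82823486  1.5753741   7.60556143] 24.99862286320422
12 [370.25       298.66666667] [ 52.32387934 103.75678857  53.4       ]
17 [343.11764706 308.35294118] [95.60098931 80.14936114 53.4       ]
```

View pics/s5.png

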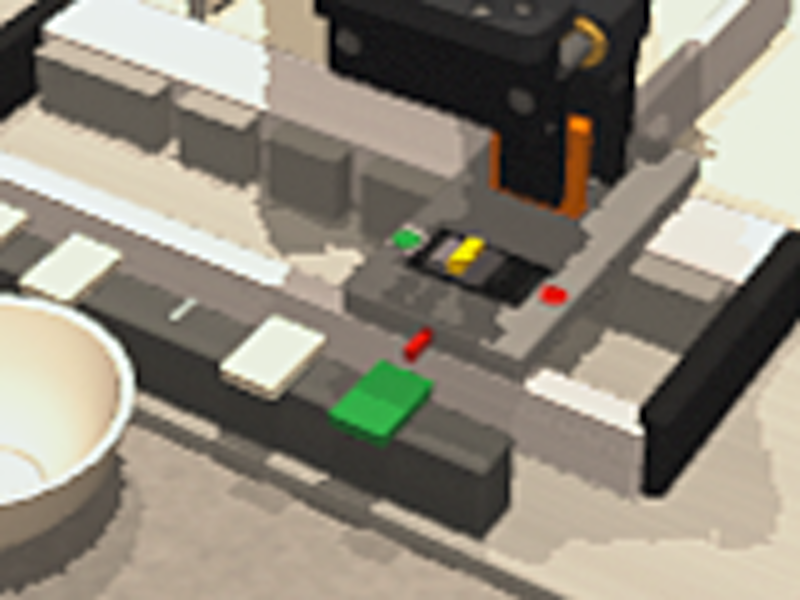

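The pointer, at (418,345), faces the green tag at a measured 80.1 mm. I'll release.

Call:
apply_moves(
  moves=[
    [0, 0, 0, 0, 0, 0, 0.6],
    [0, 0, 0, 0, 0, 0, 1],
    [0, 0, 0, 0, 0, 0, 1],
    [0, 0, 0, 0, 0, 0, 1],
    [0, 0, 0, 0, 0, 0, 1],
    [0, 0, 0, 0, 0, 0, 1],
    [0, 0, 0, 0, 0, 0, 1],
    [0, 0, 0, 0, 0, 0, 1],
  ],
)

```text
time_s: 10.45
tool_pos: [0.6057, 0.1351, 0.0667]
tool_rot: [-180.0, 0.0, 62.9]
force: [-0.2, 0.1, -0.1]
grip_width: 0.0852
grasp_force: 0.0
```

Call:
apply_moves(
  moves=[
    [0, 0, -0.15, 0, 0, 0, 1],
    [0, 0, -0.35, 0, 0, 0, 0.6],
    [0, 0, -0.4, 0, 0, 0, 0],
    [0, 0, -0.4, 0, 0, 0, 0],
    [0, 0, -0.4, 0, 0, 0, 0],
    [0, 0, -0.4, 0, 0, 0, 0],
  ],
)

```text
time_s: 11.05
tool_pos: [0.6048, 0.1349, 0.1449]
tool_rot: [-179.9, 0.1, 62.9]
force: [0.5, -0.8, -0.2]
grip_width: 0.0551
grasp_force: 0.0
```

```bash
python3 - <<'E'
from h import *
plan((57,57,120)); o=env.get_obs(); print(o['grip_width'],o['force'],o['grasp_force'])
im=viewer.read_camera('scene'); cv2.imwrite('pics/s6.png',cv2.resize(im[240:360,260:420,::-1],None,fx=5,fy=5,interpolation=cv2.INTER_CUBIC))
h=cv2.cvtColor(im,cv2.COLOR_RGB2HSV);p=np.load('p.npy')
for lo,hi,z in (((0,180,90),(5,255,255),.0534),((22,150,80),(34,255,255),.0607)):
  m=cv2.inRange(h,lo,hi); m[:165]=0
  k,_,s,c=cv2.connectedComponentsWithStats(m)
  for i in range(1,k):
    if s[i,4]>5: print(s[i,4],c[i],1e3*M(p,atz('scene',c[i],z)))
E
```

```text
target [0.6417 0.0903 0.12  ] shift [-0.1138  0.2663  0.1242] turn [-0.0015  0.0014 -0.0004] now m [  3.8  79.8 144.9] t 11.05
0.0550620465609497 [ 0.51841288 -0.81819974 -0.15111837] 0.0
11 [369.72727273 298.18181818] [ 51.69344226 102.47403945  53.4       ]
18 [342.77777778 307.83333333] [94.81996867 79.05959298 53.4       ]
768 [486.55989583 283.88151042] [-72.77297967 246.48320465  60.7       ]
27 [351.88888889 290.48148148] [57.93161932 73.39355647 60.7       ]
14 [468.92857143 293.14285714] [-34.43601842 231.12024107  60.7       ]
19 [474.42105263 297.05263158] [-29.46953099 241.58058922  60.7       ]
9 [479.33333333 297.44444444] [-32.56733784 248.24294188  60.7       ]
11 [500.63636364 299.45454545] [-45.14373045 277.14709027  60.7       ]
6 [485.66666667 299.83333333] [-32.0028765  258.28119865  60.7       ]
7 [490.28571429 301.85714286] [-30.92426444 265.72887014  60.7       ]
```

View pics/s6.png

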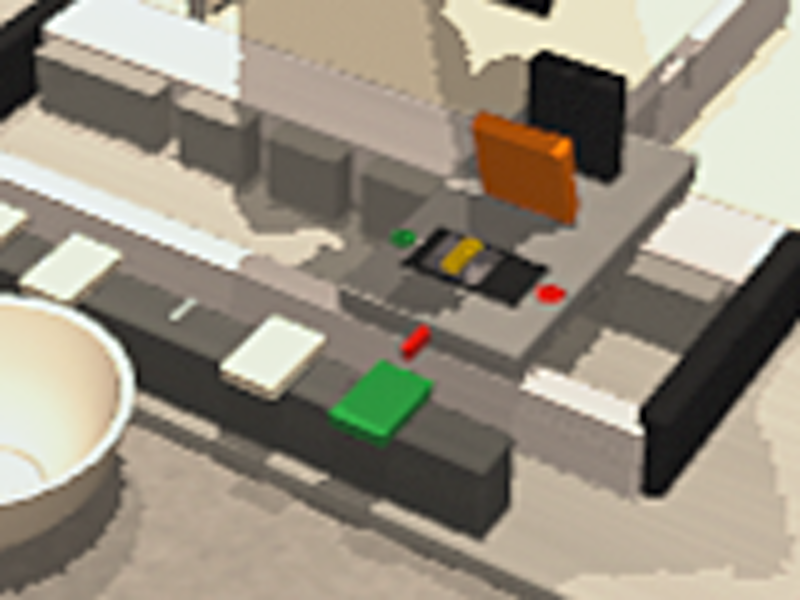

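The lever leans outward again, the pointer sits about 79 mm, and the ridge is at about y = 74 mm. Next I'll push the ridge back from its -y side.

Call:
apply_moves(
  moves=[
    [-0.11, 0.27, 0, 0, 0, 0, 0],
    [-0.116, 0.267, 0, 0, 0, 0, 0],
    [-0.116, 0.267, 0.12, 0, 0, 0, 0],
    [-0.116, 0.267, 0.12, 0, 0, 0, 0],
    [-0.116, 0.267, 0.12, 0, 0, 0, 0],
    [-0.116, 0.267, 0.12, 0, 0, 0, 0],
  ],
)

```text
time_s: 11.7
tool_pos: [0.643, 0.0906, 0.1233]
tool_rot: [180.0, -0.0, 62.9]
force: [-0.0, 0.0, 0.7]
grip_width: 0.0044
grasp_force: 0.0
```

```bash
python3 - <<'E'
from h import *
plan((57,56.5,58.3)); o=env.get_obs(); print(o['grip_width'],o['force'],o['grasp_force'])
E
```

```text
target [0.6415 0.0899 0.0583] shift [-0.0069 -0.0053  0.3248] turn [ 0.0002 -0.0003  0.0001] now m [ 58.   57.8 123.3] t 11.7
0.004381283771015441 [-0.0082522   0.01413186  0.71042246] 0.0
```

Call:
apply_moves(
  moves=[
    [-0.008, -0.004, 0.1, 0, 0, 0, 0],
    [-0.008, -0.004, 0.2, 0, 0, 0, 0],
    [-0.008, -0.004, 0.28, 0, 0, 0, 0],
    [-0.008, -0.004, 0.3, 0, 0, 0, 0],
    [-0.008, -0.004, 0.31, 0, 0, 0, 0],
    [-0.008, -0.004, 0.31, 0, 0, 0, 0],
  ],
)

```text
time_s: 12.3
tool_pos: [0.642, 0.0891, 0.0614]
tool_rot: [180.0, -0.0, 62.9]
force: [0.5, -1.0, -0.1]
grip_width: 0.0009
grasp_force: 0.0
```

```bash
python3 - <<'E'
from h import *
plan((57,71.5,58.3)); o=env.get_obs(); print(o['grip_width'],o['force'],o['grasp_force'])
im=viewer.read_camera('scene'); cv2.imwrite('pics/s7.png',cv2.resize(im[240:360,260:420,::-1],None,fx=5,fy=5,interpolation=cv2.INTER_CUBIC))
E
```

```text
target [0.6483 0.1032 0.0583] shift [ 0.0773 -0.0042  0.0158] turn [ 0.0006 -0.0005 -0.0004] now m [57.8 56.  61.4] t 12.3
0.0009045055049518957 [ 0.45545168 -0.97183324 -0.10611008] 0.0
```

Call:
apply_moves(
  moves=[
    [0, -0.003, 0.016, 0, 0, 0, 0],
    [0, -0.003, 0.016, 0, 0, 0, 0],
    [0.02, -0.003, 0.016, 0, 0, 0, 0],
    [0.04, -0.003, 0.016, 0, 0, 0, 0],
    [0.055, -0.003, 0.016, 0, 0, 0, 0],
    [0.07, -0.003, 0.016, 0, 0, 0, 0],
    [0.082, -0.003, 0.016, 0, 0, 0, 0],
    [0.082, -0.003, 0.016, 0, 0, 0, 0],
  ],
)

```text
time_s: 13.15
tool_pos: [0.6485, 0.1041, 0.0576]
tool_rot: [-180.0, 0.0, 62.9]
force: [-0.8, -1.1, 1.2]
grip_width: 0.0005
grasp_force: 0.8
```

Call:
apply_moves(
  moves=[
    [-0.015, 0, 0, 0, 0, 0, 0],
    [-0.02, 0, -0.1, 0, 0, 0, 0],
    [-0.02, 0, -0.3, 0, 0, 0, 0],
    [-0.02, -0.2, -0.5, 0, 0, 0, 0],
    [-0.02, -0.4, -0.6, 0, 0, 0, 0],
    [-0.02, -0.4, -0.6, 0, 0, 0, 0],
  ],
)

```text
time_s: 13.75
tool_pos: [0.5738, 0.1421, 0.1818]
tool_rot: [180.0, -0.5, 63.2]
force: [0.2, 0.0, -0.5]
grip_width: 0.0005
grasp_force: 0.0
```

```bash
python3 - <<'E'
from h import *
o=env.get_obs(); print(o['time_s'],o['force'])
im=viewer.read_camera('scene'); cv2.imwrite('pics/s8.png',cv2.resize(im[240:360,260:420,::-1],None,fx=5,fy=5,interpolation=cv2.INTER_CUBIC))
h=cv2.cvtColor(im,cv2.COLOR_RGB2HSV);p=np.load('p.npy')
for lo,hi,z in (((0,180,90),(5,255,255),.0534),((22,150,80),(34,255,255),.0607)):
  m=cv2.inRange(h,lo,hi); m[:165]=0; m[:,440:]=0
  k,_,s,c=cv2.connectedComponentsWithStats(m)
  for i in range(1,k):
    if s[i,4]>5: print(s[i,4],c[i],1e3*M(p,atz('scene',c[i],z)))
E
```

```text
13.75 [ 0.15950778  0.01760782 -0.51600185]
13 [371.30769231 299.        ] [ 52.16671135 105.56076364  53.4       ]
21 [344.42857143 308.66666667] [95.1569193  82.23611098 53.4       ]
27 [359.22222222 292.81481481] [56.90618913 86.20313935 60.7       ]
```

View pics/s8.png

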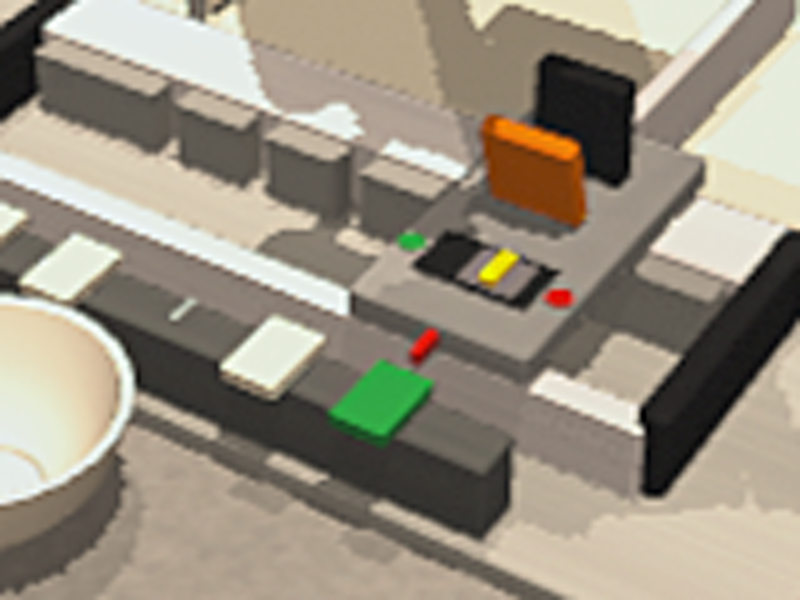

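The ridge is at the red dot and the lever is out. The pointer is about 1.5 mm from the tag's middle, which is the notch play, and the gripper is clear.

```bash
python3 -c "
from h import *
print(env.sign_off())"
```

```text
the job is handed in; nothing more can be done
None
```

The stop is set and locked at the green tag (+80 mm notch): the last picture puts the pointer within about 2 mm of the tag's middle, the lever let go and the switch at the red dot. The gripper never went near the bottle, jar, bowl or cheese, and I handed the job in at about 14 s; no verdict came back.

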